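Load the label-roll stand and snap its cap on

ROBOT

A 7-joint arm with a two-finger parallel gripper is mounted at the origin on a cart in front of the work surface, level with it; the furniture and walls round the work are solid. World frame = base frame: x ahead of the robot, y to its left, z up, the work surface at z = 0. Lengths are in mm, angles in degrees, forces in N, time in s.
With the tool pointing down it reaches from about 425 to 825 mm from the base axis. Payload 3.6 kg.
Tool frame: the origin (TCP) lies between the finger pads; the fingertips stand 8 mm ahead of it and the grasp point (between the pads) lies 11 mm behind it; z points along the fingers, y is the direction in which the jaws open and shut (so a half turn about z gives the same grasp; the last joint's range is limited). The gripper opens to 93 mm and grips with 3 to 60 N. Pads are 15 mm wide; open, the fingers measure 128 mm over their backs; the gripper's body (75 mm by 188 mm) begins 65 mm behind the grasp point.
Start: joints at [-65.632, 35.231, -0.722, 81.555, 0.464, 63.22, -2.315], TCP at [283.745, 584.766, 226.64] pointing down, gripper open.
Joint ranges: [-178.69, 178.69], [-17.37, 117.87], [-77.05, 75.6], [15.02, 138.74], [-78.02, 258.01], [0.78, 113.62], [-162.83, 162.83]. Speed limits (degrees/s): [159.86, 159.86, 180, 180, 180, 180, 180].

INTERFACE

Orientations are given as [roll, pitch, yaw] about the fixed x, y, z axes, in that order (R = Rz(yaw) Ry(pitch) Rx(roll)).
In Python, from plant import status, imaging, job_done gives the robot as it stands.
- The arm moves only by the shell command python3 -m jog 'ROWS'. ROWS is JSON, a list of rows, each an object of numbers: "wx", "wy", "wz": the turn, a rotation vector about the world's x, y, z in units of 8 degrees (1.0 is 8 degrees); "x", "y", "z": the shift along the world's x, y, z in units of 30 mm (1.0 is 30 mm); "grip": the closure in counts, from 0 (fully open) to 255 (shut). A call has 1 to 20 rows; each row is the pose to reach, as a shift and turn from the pose measured when the call began; what a row does not reach only later rows make up. A row lasts 1/8 s, in which the tool goes at most 62.5 mm and 10.7 degrees, less where a joint would pass 70% of its speed; a pose out of reach is approached as far as the arm can. A call with a gripper value outside its range is refused whole. The fingers move at their own pace and stop on an object; the grip force is fixed at half the most. Time passes only in rows, so rows that repeat a pose let the fingers close. It gives the time, the measured TCP pose, the force and the opening at its end, in the units of the state.
- status.sense(): the state, without advancing time (a new reading comes with each control period).
- imaging.snapshot(name): name is "side" or "top"; returns (picture, depth): 384x512x3 uint8, red, green, blue; 384x512 float32, mm along the optical axis (not along the pixel's ray), 0 where there is no reading.
- imaging.camera_info(name): a dict with "fx", "fy", "cx", "cy" (pixels), "k1" (the pictures are not rectified: a ray, as slopes to the right and down, at radius r is drawn at 1 + k1 r^2 times it, then the intrinsics apply), "origin" and "attitude" of the camera in the world. Camera axes: x right, y up, looking along -z (the intrinsics and any distortion apply to the point x, -y, -z); pixel columns grow to the right and rows downward; lengths in mm; the calibration is good to about 2 mm. A picture is of the moment at which its call begins. camera_info takes no time and is no camera call.
- job_done(): hands the job in, once; it reports no verdict.
Trained networks look in the newest picture that a camera, given by its name, has taken for a name from the list of things; names that differ only in an ending like _2 or _b are one class to them, and where a whole thing is asked for, a point or a joint stands for the part that bears it (a point fixed in the world has none). Each returns a list of dicts, best first, with "confidence" (0 to 1); they miss things now and then, are a little off and sometimes report something else, mostly with a low value. They report only what shows in the picture. A call takes as long as a camera call. They do not tell look-alikes from the thing itself.
- imaging.spot_in(thing, camera): "point" ([x, y, z] in mm, in the coordinates of the camera as it stood for that picture, good to about 4 mm: the middle of the surface that is visible of it).
The state is a dict: "clock": time; "joint_positions": joint angles; "joint_velocities": joint speeds; "tau": joint torques, N m; "tool_pos": TCP position; "eef_rot": TCP orientation; "wrist_force": force on the tool from outside, world axes, zero at the start; "ft_torque": the same for the moment, N m; "finger_gap": finger opening in mm.
Only numpy, scipy, OpenCV 4.12 (cv2) and the standard library are available. Lean on these libraries where they do the work, as an engineer would, in place of code of your own. Each camera call takes 0.05 s, during which the arm holds its last target.

TASK

Put the small roll of labels over the upright spindle of the stand so that it sits flat on the foot, then put the grey snap cap on the spindle above it and press it down past its click until it is fully home. Finish while still pressing the cap firmly down: do not let up or let go at the end. Leave the big roll, the tub and the tally counter that stand around it where they are.

Things in the scene. Friction and masses are not known exactly. Their poses are not given: they have to be found in the camera images.
- stand: label-roll stand, fixed to the table: round steel foot 104 mm across, 9 mm thick, with a raised round seat 52 mm across, top 12 mm above the table, and an upright white plastic spindle. The spindle is 28 mm thick up to 47 mm above the table, tapers to 19 mm at 55.5 mm, and to 11 mm over its last 6 mm. Origin: on the spindle's axis at table level; z up.
- spindle_tip (a point): centre of the flat top of the stand's spindle, 75.5 mm above the table; the roof of the cap's hollow comes to a hard stop on it.
- roll_center (a point): small roll of white labels on a brown cardboard core, 56 mm across, 44 mm tall, with a 32 mm bore right through, 90 g, standing upright on the table. The point is on its axis half-way up, 22 mm above its underside; seated on the stand it is 34 mm above the table.
- cap_center (a point): grey plastic snap cap, 38 mm tall, 50 g, standing on its flange, open underneath: flange 46 mm across, 3 mm thick; round grip 36 mm across above it, solid in its upper 20 mm. Hole in the underside 23 mm across for 3 mm, then a 29 mm wide hollow with its roof 18 mm above the underside. Point: on the axis half-way up, 19 mm above the underside; z up. Any yaw fits.
- big_roll: big label roll, white, 92 mm across, 52 mm tall, solid to the touch; a bystander. Origin: centre of its underside.
- tie_tub: small round white tub, 70 mm across, 45 mm tall; a bystander. Origin: centre of its underside.
- tally_counter: round hand tally counter lying on its back, 68x55x24 mm; a bystander. Origin: centre of its underside.
- catches (a point): on the spindle's axis, 62.5 mm above the table, at the widest (28 mm across) of four white spring catches that slope outward from 72.5 down to 61 mm height. The roll passes them. Pressing the cap over them, the force rises to 5 to 8 N at about 6 mm before the hard stop, drops to almost nothing, then in the last 2.5 mm the catches spring out and draw the cap down (about 10 N) before the stop.
- home (a point): on the spindle's axis, 57.5 mm above the table: where the underside of the cap lies when fully home, 1.5 mm above the seated roll. The cap's centre point is then 76.5 mm above the table.
- spindle: the white upright spindle of the stand, without its catches, fixed to the stand and 75.5 mm tall from the table; origin on its axis at table level; z up. The cap is to be kept pressed onto it.
Not all that is in view belongs to the job. What is shaped like the part that bears roll_center but purple is not meant. Leave any green look-alike of the stand alone.

How it is judged (in metres and radians):
On the way, in this order (a step that is already met when the one before it is completed fails the run):
1. the small roll sits on the stand's foot with the spindle through its bore (horizontal distance between roll_center and stand below 0.006 m and z of roll_center in the frame of stand below 0.0365 m and angle between roll_center's own z axis and vertical below 0.1 rad), for 0.2 s.
2. the cap has clicked past the catches and is home on the spindle (horizontal distance between cap_center and stand below 0.005 m and z of cap_center in the frame of stand below 0.0776 m and angle between cap_center's own z axis and vertical below 0.1 rad), for 0.2 s.
At the end, for the whole second after the job is handed in: The small roll is upright on the stand's foot (within 6 mm of the axis, 2.5 mm of height), the cap is past its catches and home (within about 1 mm of height, 5 mm of the axis), and the robot still presses it onto the spindle with more than 3 N at its top (and touches it with more than 2 N) (all of step 1 and all of step 2 and z of roll_center in the frame of stand above 0.031 m and z of cap_center in the frame of stand above 0.073 m and contact force between cap and spindle above 3 N and (contact force between cap and the fingers above 2 N or contact force between cap and the arm above 2 N)); the arm keeps its last pose, push and grip.
It fails at once if the big roll, the tub or the tally counter was shifted by more than 30 mm (distance of any of big_roll, tie_tub, tally_counter from where it was at the start of the episode above 0.03 m).
It also fails if it takes over 61 s, if anything falls off the work surface, if the arm or the gripper's body presses on something with over 40 N, if the wrist force passes 120 N, or if a joint passes its speed limit or range.

## Working session

There is one attempt and no reset: what is moved stays moved. The work goes in short steps, Python scripts to look and compute and a shell command to move; the robot and the scene stay as the last step left them, time stands still between calls to the robot, and variables do not carry over. Pictures are saved under pics/ and viewed, and the job is handed in when it is done.

```bash
ls; mkdir -p pics
cat > h.py <<'E'
import numpy as np,cv2
from plant import status,imaging
from scipy.spatial.transform import Rotation as R
def snap(n,f):
    p,d=imaging.snapshot(n); cv2.imwrite(f'pics/{f}.png',cv2.cvtColor(p,cv2.COLOR_RGB2BGR)); np.save(f'pics/{f}.npy',d); return p,d
def pose(n):
    c=imaging.camera_info(n); a=np.array(c['attitude']); 
    M=a if a.shape==(3,3) else R.from_euler('xyz',a,degrees=True).as_matrix()
    return c,M,np.array(c['origin'])
def cam2w(n,p):
    c,M,o=pose(n); return M@np.array(p)+o
def grid(n,d):
    c,M,o=pose(n); h,w=d.shape
    uv=np.stack(np.meshgrid(np.arange(w),np.arange(h)),-1).reshape(-1,1,2).astype(float)
    K=np.array([[c['fx'],0,c['cx']],[0,c['fy'],c['cy']],[0,0,1]])
    s=cv2.undistortPoints(uv,K,np.array([c['k1'],0,0,0,0])).reshape(h,w,2)
    P=np.stack([s[...,0]*d,-s[...,1]*d,-d],-1)
    W=P@M.T+o; W[d<=0]=np.nan; return W
def w2pix(n,p):
    c,M,o=pose(n); q=M.T@(np.array(p)-o); x,y=q[0]/-q[2],-q[1]/-q[2]; f=1+c['k1']*(x*x+y*y)
    return c['fx']*x*f+c['cx'],c['fy']*y*f+c['cy']
E
python3 - <<'E'
from h import *
print(status.sense())
for n in('side','top'):
    print(n,imaging.camera_info(n)); snap(n,n+'0')
    for t in('stand','roll_center','cap_center','big_roll','tie_tub','tally_counter','spindle'):
        for r in imaging.spot_in(t,n): w=cam2w(n,r['point']);print(t,round(r['confidence'],2),w.round(),np.round(w2pix(n,w)))
E
```

```text
pics
{'clock': 0.0, 'joint_positions': array([-65.63481707,  35.28675934,  -0.72404973,  81.6395441 ,
         0.46510492,  63.22031018,  -2.31435918]), 'joint_velocities': array([ 0.00882892,  0.09361208, -0.00133314,  0.01743569,  0.01033331,
        0.10925999,  0.00106551]), 'tau': array([-1.15894272e-04, -4.58926177e+01,  2.08875798e-01, -1.65742081e+01,
       -6.11204118e-02,  2.05153855e-02,  2.28872204e-04]), 'tool_pos': array([283.40434938, 584.11182652, 225.51960404]), 'eef_rot': array([-1.79856292e+02,  2.24397967e-03,  1.54122099e+02]), 'wrist_force': array([-0.89581865,  0.340684  , -0.07899207]), 'ft_torque': array([-0.00936179,  0.01079325, -0.03272317]), 'finger_gap': 93.04398008866498}
side {'fx': 406.7814072756818, 'fy': 406.7814072756818, 'cx': 255.06515909494695, 'cy': 192.06072911571266, 'k1': -0.03669844745394388, 'origin': array([ 575.83224606, -844.32680056,  584.75724723]), 'attitude': array([60.34633294,  0.07234059,  1.08698857])}
stand 0.86 [ 459. -129.   13.] [209. 256.]
stand 0.79 [543.  56.  11.] [249. 212.]
roll_center 0.78 [442. 203.  29.] [216. 180.
[... 374 characters left out ...]
': 459.9260000207048, 'fy': 459.9260000207048, 'cx': 249.13197267222216, 'cy': 189.99207522216858, 'k1': 0.005033562881499203, 'origin': array([ 368.66310589,   35.02799207, 1348.06434595]), 'attitude': array([  8.52162043,   1.2779279 , -91.70063059])}
stand 0.83 [538.  66.  13.] [247. 201.]
roll_center 0.81 [516. 309.  44.] [162. 210.]
roll_center 0.58 [440. 225.  46.] [191. 236.]
cap_center 0.53 [ 544. -235.   38.] [352. 194.]
cap_center 0.18 [540.  66.   6.] [247. 200.]
big_roll 0.64 [ 678. -140.   49.] [316. 149.]
tie_tub 0.56 [685. 171.  19.] [210. 152.]
tally_counter 0.7 [605. 356.  24.] [148. 181.]
spindle 0.47 [539.  67.  54.] [246. 199.]
spindle 0.45 [ 451. -109.   59.] [310. 228.]
```

Run:
```python
import cv2
a=cv2.imread('pics/side0.png')[130:330,130:380];cv2.imwrite('pics/s0c.png',cv2.resize(a,None,fx=3,fy=3,interpolation=2))
a=cv2.imread('pics/top0.png')[110:270,120:380];cv2.imwrite('pics/t0c.png',cv2.resize(a,None,fx=3,fy=3,interpolation=2))
```

```text
(no output)
```

View pics/s0c.png

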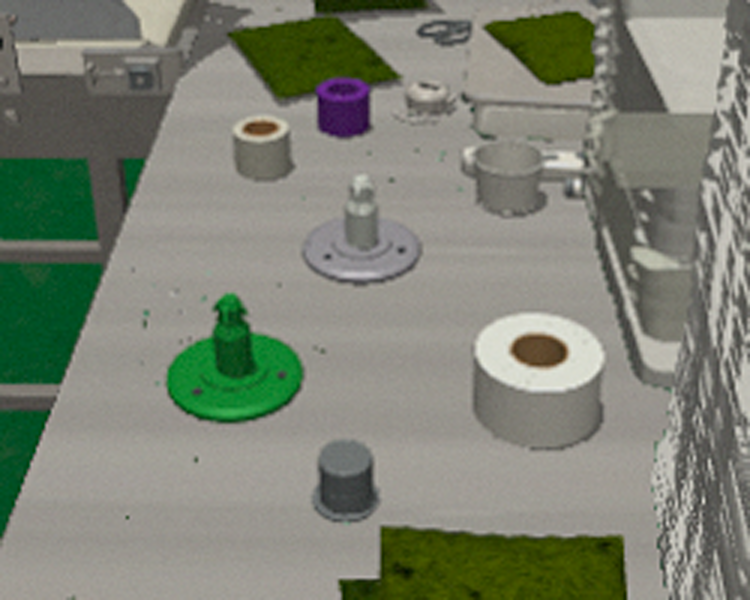

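View pics/t0c.png

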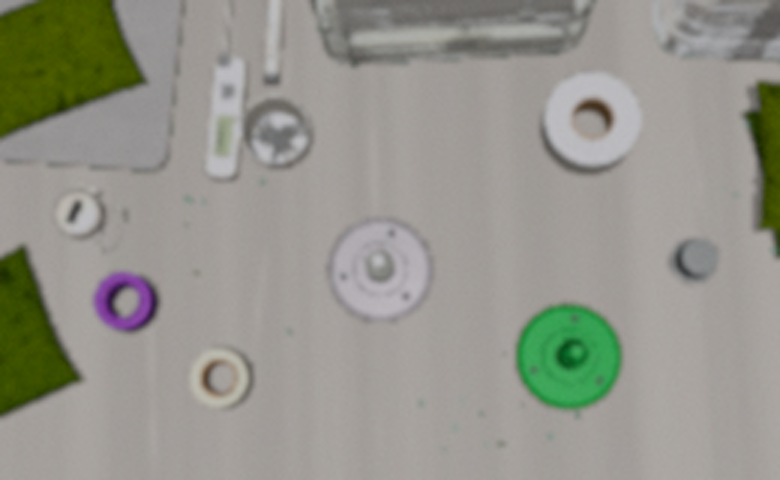

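The top view shows both candidate rolls: the white one with a brown core (top px 193,236) fits the description, while the purple one (162,210) is the decoy. For the stands, the steel-grey one (246,199) is meant and the green one (310,228) is the decoy. The cap is at (352,196). Next I'll fit the centres from depth.

Run:
```python
from h import *
from scipy.optimize import least_squares
for n in('top','side'):
    d=np.load(f'pics/{n}0.npy'); W=grid(n,d)
    def near(c,r,z0,z1):
        m=(np.hypot(W[...,0]-c[0],W[...,1]-c[1])<r)&(W[...,2]>z0)&(W[...,2]<z1); return W[m]
    print(n,'table z',np.nanmedian(near((600,0),400,-20,6)[:,2]))
    for nm,c,r,z0,z1 in(('roll',(440,225),45,35,60),('cap',(544,-238),35,30,50),('foot',(539,66),75,4.5,18),('spin',(539,66),25,52,90),('green',(452,-110),75,4.5,18),('big',(678,-140),60,42,65),('tub',(682,170),50,-5,60),('counter',(607,356),50,8,40)):
        P=near(c,r,z0,z1)
        if len(P)<5: print(nm,len(P));continue
        mm=(P[:,:2].min(0)+P[:,:2].max(0))/2
        (cx,cy),rad=cv2.minEnclosingCircle(P[:,:2].astype(np.float32))
        print(nm,len(P),'mean',P.mean(0).round(1),'bbox',mm.round(1),'mec',round(cx,1),round(cy,1),round(rad,1),'zmax',P[:,2].max().round(1))
```

```text
top table z 0.48377235153679976
roll 217 mean [439.5 222.2  44.6] bbox [440.1 221.3] mec 439.8 222.2 28.5 zmax 54.0
cap 130 mean [ 542.3 -238.3   38.2] bbox [ 542.  -238.6] mec 543.0 -238.4 18.2 zmax 44.3
foot 931 mean [542.7  66.7   9.6] bbox [540.6  67.7] mec 539.0 66.0 74.1 zmax 18.0
spin 61 mean [542.3  66.8  67.2] bbox [543.6  67.5] mec 543.6 67.3 12.9 zmax 80.7
green 954 mean [ 452.5 -112.     9.6] bbox [ 455.6 -108.1] mec 452.5 -110.9 73.9 zmax 17.5
big 675 mean [ 676.7 -141.6   52.4] bbox [ 678.3 -142. ] mec 678.1 -141.4 46.6 zmax 59.5
tub 878 mean [679.7 170.1  13.6] bbox [681.7 170.6] mec 682.0 169.9 49.9 zmax 51.2
counter 227 mean [607.8 358.6  22. ] bbox [607.9 355. ] mec 613.3 358.2 43.8 zmax 31.3
side table z 0.0946435961931229
roll 156 mean [443.4 215.7  41.2] bbox [443.  219.1] mec 442.4 218.9 28.8 zmax 46.0
cap 225 mean [ 544.5 -243.5   37.7] bbox [ 544.8 -241.4] mec 544.2 -240.6 18.1 zmax 41.1
foot 564 mean [545.8  53.4   8.7] bbox [544.7  59.6] mec 545.5 62.1 52.9 zmax 17.5
spin 78 mean [545.8  59.9  64.3] bbox [546.1  59.3] mec 545.7 62.1 12.7 zmax 75.7
green 881 mean [ 455.7 -125.7   10. ] bbox [ 455.1 -115.2] mec 455.4 -115.0 52.4 zmax 17.9
big 901 mean [ 677.8 -150.2   51.4] bbox [ 678.4 -144.1] mec 677.3 -144.2 46.9 zmax 56.1
tub 719 mean [681.1 159.9  18.3] bbox [682.3 165.2] mec 682.0 170.2 49.9 zmax 46.3
counter 120 mean [610.4 350.5  18.2] bbox [612.4 359.1] mec 611.8 357.4 26.2 zmax 24.4
```

Run:
```python
# colour/ellipse based centres
from h import *
a=cv2.imread('pics/top0.png')
for nm,(x,y),s in(('roll',(193,236),16),('stand',(246,199),24),('cap',(352,196),16)):
    c=a[y-s:y+s,x-s:x+s]; cv2.imwrite(f'pics/crop_{nm}.png',cv2.resize(c,(500,500),interpolation=cv2.INTER_NEAREST))
ims=[cv2.imread(f'pics/crop_{n}.png') for n in('roll','stand','cap')]
cv2.imwrite('pics/crops.png',cv2.resize(cv2.hconcat(ims),(780,260)))
```

```text
(no output)
```

View pics/crops.png

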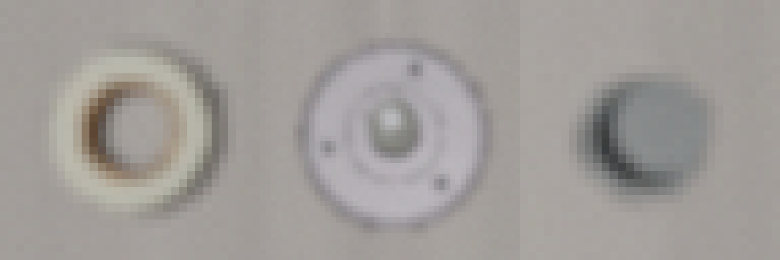

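```bash
python3 -m jog '[{"x":2.6,"y":-6,"z":-1,"wz":1.6,"grip":0},{"x":2.6,"y":-6,"z":-1,"wz":1.6,"grip":0},{"x":2.6,"y":-6,"z":-1,"wz":1.6,"grip":0},{"x":5.25,"y":-12.12,"z":-3.5,"wz":3.23,"grip":0},{"x":5.25,"y":-12.12,"z":-3.5,"wz":3.23,"grip":0},{"x":5.25,"y":-12.12,"z":-3.5,"wz":3.23,"grip":0},{"x":5.25,"y":-12.12,"z":-3.5,"wz":3.23,"grip":0},{"x":5.25,"y":-12.12,"z":-3.5,"wz":3.23,"grip":0},{"x":5.25,"y":-12.12,"z":-3.5,"wz":3.23,"grip":0}]'
python3 - <<'E'
from h import *
snap('top','t1');snap('side','s1')
ims=[cv2.resize(cv2.imread('pics/t1.png')[170:300,130:270],(400,372)),cv2.resize(cv2.imread('pics/s1.png')[110:240,150:290],(400,372))]
cv2.imwrite('pics/c1.png',cv2.hconcat(ims))
E
```

```text
invalid input
```

View pics/c1.png

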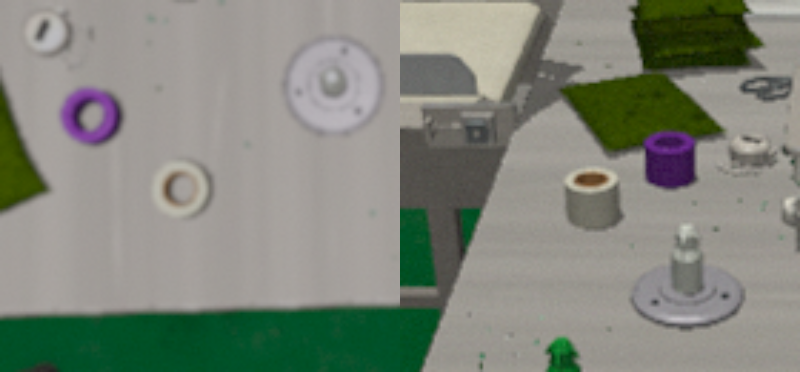

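The call was refused, so nothing moved. I'll retry with every key present.

```bash
python3 -m jog '[{"x":2.6,"y":-6,"z":-1,"wx":0,"wy":0,"wz":1.6,"grip":0},{"x":2.6,"y":-6,"z":-1,"wx":0,"wy":0,"wz":1.6,"grip":0},{"x":2.6,"y":-6,"z":-1,"wx":0,"wy":0,"wz":1.6,"grip":0},{"x":5.25,"y":-12.12,"z":-3.5,"wx":0,"wy":0,"wz":3.23,"grip":0},{"x":5.25,"y":-12.12,"z":-3.5,"wx":0,"wy":0,"wz":3.23,"grip":0},{"x":5.25,"y":-12.12,"z":-3.5,"wx":0,"wy":0,"wz":3.23,"grip":0},{"x":5.25,"y":-12.12,"z":-3.5,"wx":0,"wy":0,"wz":3.23,"grip":0},{"x":5.25,"y":-12.12,"z":-3.5,"wx":0,"wy":0,"wz":3.23,"grip":0},{"x":5.25,"y":-12.12,"z":-3.5,"wx":0,"wy":0,"wz":3.23,"grip":0}]'; python3 -c "
from plant import status;s=status.sense();print(s['clock'],s['tool_pos'],s['eef_rot'])"
```

```text
clock: 2.02
tool_pos: [441.2, 222.7, 122.1]
eef_rot: [179.9, 0.0, -180.0]
wrist_force: [-0.3, 1.5, 0.2]
finger_gap: 92.7
2.025 [441.20912275 222.68212181 122.09635576] [ 1.79906260e+02  3.38241960e-02 -1.79973185e+02]
```

Run:
```python
from h import *
_,d=snap('side','s2'); W=grid('side',d)
P=W[(abs(W[...,0]-441)<60)&(abs(W[...,1]-220)<110)&(W[...,2]>60)]
for z in range(105,215,10):
    q=P[(P[:,2]>z)&(P[:,2]<z+10)]
    for s in (-1,1):
        r=q[np.sign(q[:,1]-220)==s]
        if len(r)>3: print(z,s,len(r),r[:,0].min().round(1),r[:,0].max().round(1),r[:,1].min().round(1),r[:,1].max().round(1))
cv2.imwrite('pics/c2.png',cv2.resize(cv2.imread('pics/s2.png')[80:230,130:330],(800,600)))
```

```text
115 -1 15 435.5 452.3 158.9 170.9
115 1 14 441.6 452.8 264.9 280.4
125 -1 21 436.6 452.7 159.7 171.0
125 1 14 442.2 452.6 263.8 282.4
135 -1 29 434.4 452.8 157.9 173.4
135 1 15 442.4 451.5 267.1 271.9
145 -1 27 435.3 452.7 156.6 173.6
155 -1 20 435.6 452.1 157.4 162.2
165 -1 26 436.1 452.6 156.1 162.3
175 -1 27 434.2 452.8 155.1 166.9
185 -1 14 435.2 452.9 154.5 163.6
195 -1 62 409.7 477.1 133.1 141.3
195 1 7 459.6 479.0 266.3 281.5
205 -1 111 407.4 479.4 133.2 218.3
205 1 24 462.6 479.0 226.3 285.7
```

View pics/c2.png

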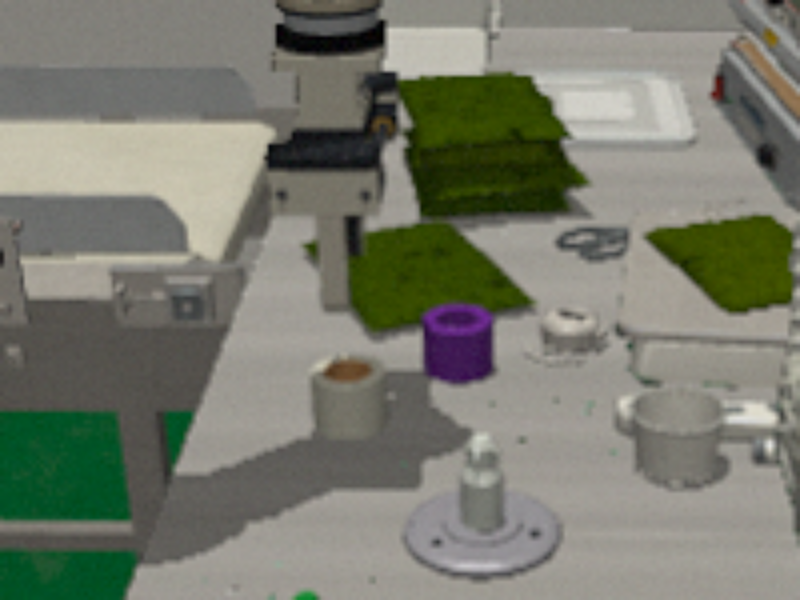

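```bash
python3 -m jog '[{"x":-0.03,"y":-0.07,"z":-2.0,"wx":0,"wy":0,"wz":0,"grip":0},{"x":-0.03,"y":-0.07,"z":-2.6,"wx":0,"wy":0,"wz":0,"grip":0},{"x":-0.03,"y":-0.07,"z":-3.4,"wx":0,"wy":0,"wz":0,"grip":0},{"x":-0.03,"y":-0.07,"z":-3.4,"wx":0,"wy":0,"wz":0,"grip":0},{"x":-0.03,"y":-0.07,"z":-3.4,"wx":0,"wy":0,"wz":0,"grip":0},{"x":-0.03,"y":-0.07,"z":-3.4,"wx":0,"wy":0,"wz":0,"grip":120},{"x":-0.03,"y":-0.07,"z":-3.4,"wx":0,"wy":0,"wz":0,"grip":255},{"x":-0.03,"y":-0.07,"z":-3.4,"wx":0,"wy":0,"wz":0,"grip":255},{"x":-0.03,"y":-0.07,"z":-3.4,"wx":0,"wy":0,"wz":0,"grip":255},{"x":-0.03,"y":-0.07,"z":-3.4,"wx":0,"wy":0,"wz":0,"grip":255},{"x":-0.03,"y":-0.07,"z":-3.4,"wx":0,"wy":0,"wz":0,"grip":255},{"x":-0.03,"y":-0.07,"z":-3.4,"wx":0,"wy":0,"wz":0,"grip":255}]'
```

```text
clock: 3.58
tool_pos: [440.2, 221.1, 20.4]
eef_rot: [179.9, 0.1, -179.9]
wrist_force: [0.6, 0.1, 3.5]
finger_gap: 54.8
```

```bash
python3 -m jog '[{"x":0,"y":0,"z":1.6,"wx":0,"wy":0,"wz":0,"grip":255},{"x":0,"y":0,"z":3.2,"wx":0,"wy":0,"wz":0,"grip":255},{"x":1.2,"y":-1.7,"z":3.2,"wx":0,"wy":0,"wz":0,"grip":255},{"x":2.4,"y":-3.4,"z":3.2,"wx":0,"wy":0,"wz":0,"grip":255},{"x":3.43,"y":-5.17,"z":3.2,"wx":0,"wy":0,"wz":0,"grip":255},{"x":3.43,"y":-5.17,"z":3.2,"wx":0,"wy":0,"wz":0,"grip":255},{"x":3.43,"y":-5.17,"z":3.2,"wx":0,"wy":0,"wz":0,"grip":255},{"x":3.43,"y":-5.17,"z":3.2,"wx":0,"wy":0,"wz":0,"grip":255},{"x":3.43,"y":-5.17,"z":3.2,"wx":0,"wy":0,"wz":0,"grip":255}]'
python3 - <<'E'
from h import *
_,d=snap('side','s3');_,dt=snap('top','t3'); W=grid('side',d)
P=W[(abs(W[...,0]-544)<60)&(abs(W[...,1]-60)<110)&(W[...,2]>10)]
for z in range(10,180,10):
    q=P[(P[:,2]>z)&(P[:,2]<z+10)]
    if len(q)>3: print(z,len(q),q[:,0].min().round(1),q[:,0].max().round(1),q[:,1].min().round(1),q[:,1].max().round(1))
print(status.sense()['tool_pos'])
a=cv2.resize(cv2.imread('pics/s3.png')[130:250,180:320],(467,400));b=cv2.resize(cv2.imread('pics/t3.png')[140:260,200:300],(333,400));cv2.imwrite('pics/c3.png',cv2.hconcat([a,b]))
E
```

```text
clock: 4.7
tool_pos: [542.5, 67.7, 116.4]
eef_rot: [179.9, 0.0, -179.7]
wrist_force: [0.2, 0.3, -1.3]
finger_gap: 54.6
10 132 499.6 589.4 33.7 98.6
20 32 534.3 557.8 50.9 60.3
30 33 534.4 557.8 50.8 61.8
40 38 531.7 557.8 49.8 65.9
50 34 534.5 555.3 52.1 66.1
60 28 534.4 557.8 51.1 69.7
70 25 537.1 552.8 54.0 68.3
90 30 517.2 570.5 38.4 64.7
100 61 517.2 570.5 35.6 65.7
110 72 517.6 570.5 22.8 63.5
120 77 518.0 570.4 22.4 78.4
130 152 517.8 570.4 21.0 88.7
140 39 520.2 570.3 21.6 84.8
150 31 537.2 553.9 21.5 29.8
160 30 537.3 553.8 20.0 32.9
170 10 537.5 551.7 18.2 23.6
[542.75539896  67.09453483 116.39840434]
```

View pics/c3.png

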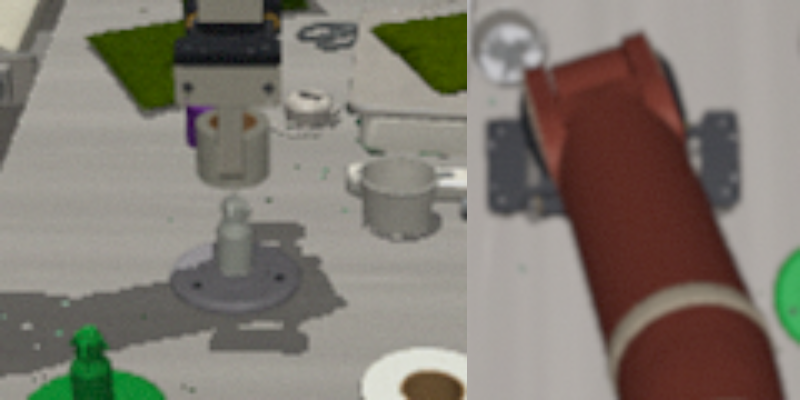

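Run:
```python
from h import *
a=cv2.imread('pics/s3.png'); g=cv2.cvtColor(a,cv2.COLOR_BGR2GRAY).astype(int)
for r in (168,172,176,180,184,188,192,196,200,204,208): print(r,list(g[r,232:272]))
for p in ((542.7,67,116),(542.7,67,96),(543,66,75.5),(543,66,30)): print(p,np.round(w2pix('side',p),1))
cv2.imwrite('pics/c3b.png',cv2.resize(a[155:225,225:285],(600,700//1)[:2] if 0 else (514,600),interpolation=cv2.INTER_NEAREST))
```

```text
168 [np.int64(157), np.int64(157), np.int64(160), np.int64(130), np.int64(49), np.int64(37), np.int64(63), np.int64(98), np.int64(118), np.int64(126), np.int64(119), np.int64(110), np.int64(88), np.int64(97), np.int64(117), np.int64(112), np.int64(110), np.int64(112), np.int64(116), np.int64(111), np.int64(101), np.int64(81), np.int64(91), np.int64(103), np.int64(115), np.int64(123), np.int64(123), np.int64(110), np.int64(108), np.int64(128), np.int64(141), np.int64(157), np.int64(168), np.int64(149), np.int64(114), np.int64(121), np.int64(133), np.int64(123), np.int64(130), np.int64(147)]
172 [np.int64(151), np.int64(152), np.int64(159), np.int64(138), np.int64(70), np.int64(31), np.int64(48), np.int64(80), np.int64(91), np.int64(99), np.int64(105), np.int64(106), np.int64(98), np.int64(103), np.int64(118), np.int64(111), np.int64(113), np.int64(111), np.int64(110), np.int64(112), np.int64(101), np.int64(103), np.int64(109), np.int64(108), np.int64(111), np.int64(103), np.int64(101), np.int64(93), np.int64(114), np.int64(142), np.int64(150), np.int64(150), np.int64(146), np.int64(15
[... 4894 characters left out ...]
8 [np.int64(147), np.int64(139), np.int64(141), np.int64(149), np.int64(147), np.int64(151), np.int64(145), np.int64(136), np.int64(123), np.int64(114), np.int64(99), np.int64(84), np.int64(92), np.int64(88), np.int64(103), np.int64(112), np.int64(117), np.int64(118), np.int64(121), np.int64(116), np.int64(116), np.int64(109), np.int64(103), np.int64(84), np.int64(83), np.int64(88), np.int64(89), np.int64(87), np.int64(87), np.int64(88), np.int64(87), np.int64(92), np.int64(91), np.int64(88), np.int64(88), np.int64(82), np.int64(85), np.int64(91), np.int64(96), np.int64(93)]
(542.7, 67, 116) [249.  174.7]
(542.7, 67, 96) [249.1 181.7]
(543, 66, 75.5) [249.3 188.9]
(543, 66, 30) [249.4 204.1]
```

View pics/c3b.png

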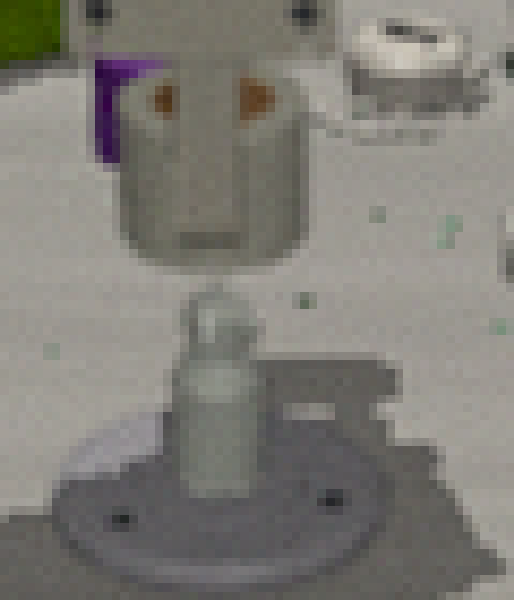

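```bash
python3 -m jog '[{"x":0.05,"y":-0.03,"z":0,"wx":0,"wy":0,"wz":0,"grip":255},{"x":0.05,"y":-0.03,"z":-0.5,"wx":0,"wy":0,"wz":0,"grip":255},{"x":0.05,"y":-0.03,"z":-1.0,"wx":0,"wy":0,"wz":0,"grip":255},{"x":0.05,"y":-0.03,"z":-1.3,"wx":0,"wy":0,"wz":0,"grip":255},{"x":0.05,"y":-0.03,"z":-1.5,"wx":0,"wy":0,"wz":0,"grip":255},{"x":0.05,"y":-0.03,"z":-1.5,"wx":0,"wy":0,"wz":0,"grip":255}]'
```

```text
clock: 5.55
tool_pos: [544.0, 66.1, 70.9]
eef_rot: [179.9, -0.0, -179.8]
wrist_force: [-0.0, 0.4, -0.2]
finger_gap: 55.1
```

```bash
python3 -m jog '[{"x":0,"y":0,"z":-0.3,"wx":0,"wy":0,"wz":0,"grip":255},{"x":0,"y":0,"z":-0.6,"wx":0,"wy":0,"wz":0,"grip":255},{"x":0,"y":0,"z":-0.9,"wx":0,"wy":0,"wz":0,"grip":255},{"x":0,"y":0,"z":-1.1,"wx":0,"wy":0,"wz":0,"grip":255},{"x":0,"y":0,"z":-1.2,"wx":0,"wy":0,"wz":0,"grip":255},{"x":0,"y":0,"z":-1.25,"wx":0,"wy":0,"wz":0,"grip":255},{"x":0,"y":0,"z":-1.25,"wx":0,"wy":0,"wz":0,"grip":255}]'
```

```text
clock: 6.42
tool_pos: [544.1, 66.1, 33.4]
eef_rot: [179.9, -0.0, -179.8]
wrist_force: [0.9, -0.4, -1.1]
finger_gap: 54.9
```

```bash
python3 -m jog '[{"x":0,"y":0,"z":-0.04,"wx":0,"wy":0,"wz":0,"grip":255},{"x":0,"y":0,"z":-0.04,"wx":0,"wy":0,"wz":0,"grip":255},{"x":0,"y":0,"z":-0.04,"wx":0,"wy":0,"wz":0,"grip":100},{"x":0,"y":0,"z":-0.04,"wx":0,"wy":0,"wz":0,"grip":0},{"x":0,"y":0,"z":-0.04,"wx":0,"wy":0,"wz":0,"grip":0},{"x":0,"y":0,"z":-0.04,"wx":0,"wy":0,"wz":0,"grip":0},{"x":0,"y":0,"z":-0.04,"wx":0,"wy":0,"wz":0,"grip":0}]'
```

```text
clock: 7.3
tool_pos: [544.1, 66.2, 32.2]
eef_rot: [179.9, 0.0, -179.8]
wrist_force: [1.1, -0.2, 0.6]
finger_gap: 90.7
```

```bash
python3 -m jog '[{"x":0,"y":0,"z":1.5,"wx":0,"wy":0,"wz":0,"grip":0},{"x":0,"y":0,"z":3.27,"wx":0,"wy":0,"wz":0,"grip":0},{"x":0,"y":-1.8,"z":3.27,"wx":0,"wy":0,"wz":0,"grip":0},{"x":0,"y":-3.6,"z":3.27,"wx":0,"wy":0,"wz":0,"grip":0},{"x":0,"y":-5.4,"z":3.27,"wx":0,"wy":0,"wz":0,"grip":0},{"x":-0.03,"y":-7.2,"z":3.27,"wx":0,"wy":0,"wz":0,"grip":0},{"x":-0.03,"y":-9,"z":3.27,"wx":0,"wy":0,"wz":0,"grip":0},{"x":-0.03,"y":-10.18,"z":3.27,"wx":0,"wy":0,"wz":0,"grip":0},{"x":-0.03,"y":-10.18,"z":3.27,"wx":0,"wy":0,"wz":0,"grip":0},{"x":-0.03,"y":-10.18,"z":3.27,"wx":0,"wy":0,"wz":0,"grip":0},{"x":-0.03,"y":-10.18,"z":3.27,"wx":0,"wy":0,"wz":0,"grip":0}]'
python3 - <<'E'
from h import *
_,d=snap('side','s4');_,dt=snap('top','t4')
print(status.sense()['tool_pos'])
for n,dd in(('side',d),('top',dt)):
    W=grid(n,dd)
    for nm,c,r,z0,z1 in (('roll',(544,66),34,50,58.5),('tip',(544,66),14,62,82),('cap',(543,-239),35,33,46)):
        m=(np.hypot(W[...,0]-c[0],W[...,1]-c[1])<r)&(W[...,2]>z0)&(W[...,2]<z1);P=W[m]
        if len(P)>3:
            (cx,cy),rad=cv2.minEnclosingCircle(P[:,:2].astype(np.float32));print(n,nm,len(P),P.mean(0).round(1),round(cx,1),round(cy,1),round(rad,1))
W=grid('side',d);P=W[(abs(W[...,0]-543)<60)&(abs(W[...,1]+239)<110)&(W[...,2]>60)]
for z in range(115,200,10):
    q=P[(P[:,2]>z)&(P[:,2]<z+10)&(P[:,1]<-260)]
    if len(q)>3: print(z,len(q),q[:,0].min().round(1),q[:,0].max().round(1),q[:,1].min().round(1),q[:,1].max().round(1))
a=cv2.imread('pics/s4.png')[170:310,180:330];a=cv2.resize(a,(429,400));b=cv2.resize(cv2.imread('pics/t4.png')[150:250,200:290],(360,400));cv2.imwrite('pics/c4.png',cv2.hconcat([a,b]))
E
```

```text
clock: 8.68
tool_pos: [543.6, -236.9, 130.4]
eef_rot: [179.8, 0.0, -179.6]
wrist_force: [-0.6, 0.3, 0.4]
finger_gap: 93.0
[ 543.57852712 -237.47763298  130.44171241]
side cap 202 [ 544.3 -242.5   38.3] 544.1 -240.6 18.8
top roll 183 [543.   67.5  55.1] 544.9 68.0 27.9
top tip 44 [543.2  66.8  72.8] 543.7 67.3 12.9
top cap 48 [ 537.4 -239.8   38.4] 542.0 -239.0 18.0
125 19 537.0 554.4 -297.7 -293.0
135 46 537.3 554.5 -300.0 -294.5
145 48 537.5 554.6 -300.9 -296.5
155 50 537.8 554.7 -302.3 -293.9
165 53 536.3 554.7 -301.5 -291.0
175 61 536.6 554.7 -302.9 -288.0
185 31 536.9 553.5 -303.1 -299.4
```

View pics/c4.png

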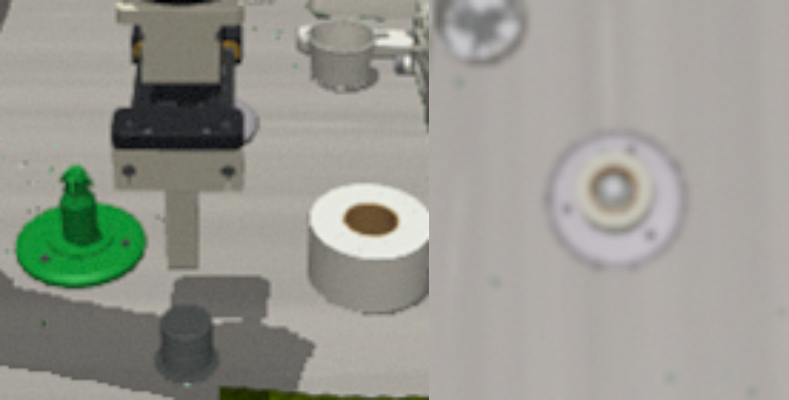

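```bash
python3 -m jog '[{"x":-0.04,"y":-0.06,"z":-1.5,"wx":0,"wy":0,"wz":0,"grip":0},{"x":-0.04,"y":-0.06,"z":-2.6,"wx":0,"wy":0,"wz":0,"grip":0},{"x":-0.04,"y":-0.06,"z":-3.4,"wx":0,"wy":0,"wz":0,"grip":0},{"x":-0.04,"y":-0.06,"z":-3.81,"wx":0,"wy":0,"wz":0,"grip":0},{"x":-0.04,"y":-0.06,"z":-3.81,"wx":0,"wy":0,"wz":0,"grip":0},{"x":-0.04,"y":-0.06,"z":-3.81,"wx":0,"wy":0,"wz":0,"grip":0},{"x":-0.04,"y":-0.06,"z":-3.81,"wx":0,"wy":0,"wz":0,"grip":150},{"x":-0.04,"y":-0.06,"z":-3.81,"wx":0,"wy":0,"wz":0,"grip":255},{"x":-0.04,"y":-0.06,"z":-3.81,"wx":0,"wy":0,"wz":0,"grip":255},{"x":-0.04,"y":-0.06,"z":-3.81,"wx":0,"wy":0,"wz":0,"grip":255},{"x":-0.04,"y":-0.06,"z":-3.81,"wx":0,"wy":0,"wz":0,"grip":255},{"x":-0.04,"y":-0.06,"z":-3.81,"wx":0,"wy":0,"wz":0,"grip":255},{"x":-0.04,"y":-0.06,"z":-3.81,"wx":0,"wy":0,"wz":0,"grip":255}]'
```

```text
clock: 10.4
tool_pos: [542.3, -239.3, 16.1]
eef_rot: [179.8, 0.0, -179.6]
wrist_force: [0.3, 0.3, 0.7]
finger_gap: 34.9
```

```bash
python3 -m jog '[{"x":0,"y":0,"z":1.6,"wx":0,"wy":0,"wz":0,"grip":255},{"x":0,"y":0,"z":3.33,"wx":0,"wy":0,"wz":0,"grip":255},{"x":0.05,"y":1.7,"z":3.33,"wx":0,"wy":0,"wz":0,"grip":255},{"x":0.05,"y":3.4,"z":3.33,"wx":0,"wy":0,"wz":0,"grip":255},{"x":0.05,"y":5.1,"z":3.33,"wx":0,"wy":0,"wz":0,"grip":255},{"x":0.05,"y":6.8,"z":3.33,"wx":0,"wy":0,"wz":0,"grip":255},{"x":0.05,"y":8.5,"z":3.33,"wx":0,"wy":0,"wz":0,"grip":255},{"x":0.05,"y":10.18,"z":3.33,"wx":0,"wy":0,"wz":0,"grip":255},{"x":0.05,"y":10.18,"z":3.33,"wx":0,"wy":0,"wz":0,"grip":255},{"x":0.05,"y":10.18,"z":3.33,"wx":0,"wy":0,"wz":0,"grip":255},{"x":0.05,"y":10.18,"z":3.33,"wx":0,"wy":0,"wz":0,"grip":255},{"x":0.05,"y":10.18,"z":3.33,"wx":0,"wy":0,"wz":0,"grip":255}]'
python3 - <<'E'
from h import *
_,d=snap('side','s5'); print(status.sense()['tool_pos'])
W=grid('side',d);P=W[(abs(W[...,0]-544)<40)&(abs(W[...,1]-66)<60)&(W[...,2]>10)]
for z in range(10,150,6):
    q=P[(P[:,2]>z)&(P[:,2]<z+6)]
    if len(q)>3: print(z,len(q),q[:,0].min().round(1),q[:,0].max().round(1),((q[:,0].min()+q[:,0].max())/2).round(1),q[:,1].min().round(1))
a=cv2.imread('pics/s5.png')[155:225,215:285];cv2.imwrite('pics/c5.png',cv2.resize(a,(600,600),interpolation=cv2.INTER_NEAREST))
E
```

```text
clock: 11.9
tool_pos: [543.9, 64.4, 115.9]
eef_rot: [179.9, -0.0, -179.8]
wrist_force: [0.1, 0.2, -1.2]
finger_gap: 35.3
[543.93576921  64.7021732  115.95705669]
10 40 505.5 581.5 543.5 18.5
16 43 521.4 573.5 547.5 35.9
22 40 521.5 573.5 547.5 35.6
28 38 521.5 573.5 547.5 36.4
34 43 521.7 573.4 547.5 35.4
40 48 521.7 573.4 547.5 36.2
46 51 518.8 573.3 546.0 35.5
52 139 521.2 573.3 547.3 35.8
58 17 534.3 557.8 546.1 53.5
64 20 537.0 555.3 546.1 53.7
70 20 539.7 552.7 546.2 54.5
94 8 527.9 565.5 546.7 43.1
100 56 524.7 568.0 546.4 39.4
106 16 530.4 563.0 546.7 36.9
112 26 530.5 563.0 546.8 31.4
118 28 530.6 563.0 546.8 29.2
124 30 530.7 562.9 546.8 29.0
130 37 530.2 562.9 546.6 29.1
136 37 530.7 562.9 546.8 29.2
142 16 539.2 553.7 546.4 25.8
148 16 536.8 553.7 545.2 28.4
```

View pics/c5.png

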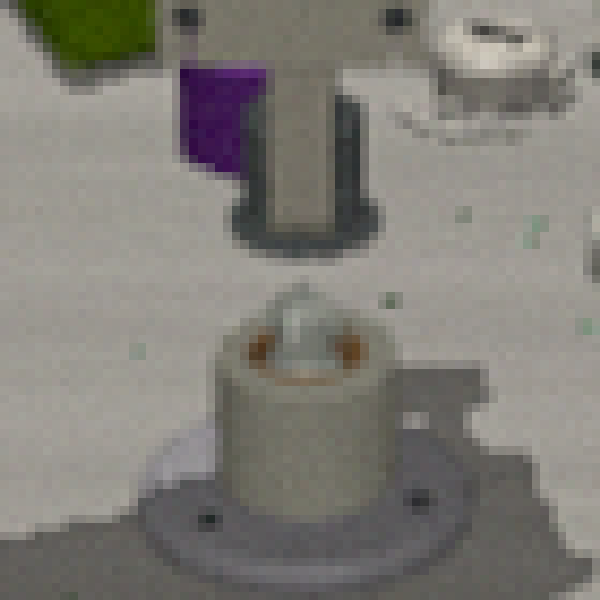

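```bash
python3 -m jog '[{"x":-0.01,"y":0.04,"z":-0.3,"wx":0,"wy":0,"wz":0,"grip":255},{"x":-0.01,"y":0.04,"z":-0.6,"wx":0,"wy":0,"wz":0,"grip":255},{"x":-0.01,"y":0.04,"z":-0.8,"wx":0,"wy":0,"wz":0,"grip":255},{"x":-0.01,"y":0.04,"z":-0.95,"wx":0,"wy":0,"wz":0,"grip":255},{"x":-0.01,"y":0.04,"z":-0.95,"wx":0,"wy":0,"wz":0,"grip":255},{"x":-0.01,"y":0.04,"z":-0.95,"wx":0,"wy":0,"wz":0,"grip":255}]'
```

```text
clock: 12.7
tool_pos: [543.8, 66.0, 87.6]
eef_rot: [179.9, 0.0, -179.8]
wrist_force: [1.2, 0.1, -0.6]
finger_gap: 35.1
```

```bash
python3 -m jog '[{"x":0,"y":0,"z":-0.1,"wx":0,"wy":0,"wz":0,"grip":255},{"x":0,"y":0,"z":-0.2,"wx":0,"wy":0,"wz":0,"grip":255},{"x":0,"y":0,"z":-0.2,"wx":0,"wy":0,"wz":0,"grip":255}]'; python3 -m jog '[{"x":0,"y":0,"z":-0.07,"wx":0,"wy":0,"wz":0,"grip":255},{"x":0,"y":0,"z":-0.13,"wx":0,"wy":0,"wz":0,"grip":255},{"x":0,"y":0,"z":-0.13,"wx":0,"wy":0,"wz":0,"grip":255}]'
```

```text
clock: 13.08
tool_pos: [543.6, 66.0, 81.5]
eef_rot: [179.9, -0.0, -179.8]
wrist_force: [-0.8, -0.1, 0.2]
finger_gap: 35.4
clock: 13.45
tool_pos: [543.7, 66.0, 77.2]
eef_rot: [179.9, 0.0, -179.8]
wrist_force: [0.3, -0.5, -2.6]
finger_gap: 35.2
```

```bash
python3 -m jog '[{"x":0,"y":0,"z":-0.06,"wx":0,"wy":0,"wz":0,"grip":255},{"x":0,"y":0,"z":-0.12,"wx":0,"wy":0,"wz":0,"grip":255},{"x":0,"y":0,"z":-0.12,"wx":0,"wy":0,"wz":0,"grip":255}]'; python3 -m jog '[{"x":0,"y":0,"z":-0.05,"wx":0,"wy":0,"wz":0,"grip":255},{"x":0,"y":0,"z":-0.05,"wx":0,"wy":0,"wz":0,"grip":255}]'
```

```text
clock: 13.82
tool_pos: [543.5, 66.0, 73.6]
eef_rot: [179.9, -0.0, -179.8]
wrist_force: [-1.1, -0.8, 1.2]
finger_gap: 35.3
clock: 14.08
tool_pos: [543.5, 65.9, 73.4]
eef_rot: [179.9, 0.0, -179.8]
wrist_force: [-3.5, -0.3, 10.4]
finger_gap: 34.8
```

```bash
python3 -m jog '[{"x":0,"y":0,"z":-0.07,"wx":0,"wy":0,"wz":0,"grip":255},{"x":0,"y":0,"z":-0.07,"wx":0,"wy":0,"wz":0,"grip":255},{"x":0,"y":0,"z":-0.07,"wx":0,"wy":0,"wz":0,"grip":255},{"x":0,"y":0,"z":-0.07,"wx":0,"wy":0,"wz":0,"grip":255}]'
python3 - <<'E'
from h import *
_,d=snap('side','s6'); _,dt=snap('top','t6');s=status.sense();print(s['clock'],s['tool_pos'],s['wrist_force'],s['finger_gap'])
W=grid('side',d);P=W[(abs(W[...,0]-544)<30)&(abs(W[...,1]-66)<60)&(W[...,2]>40)]
for z in range(40,110,4):
    q=P[(P[:,2]>z)&(P[:,2]<z+4)]
    if len(q)>3: print(z,len(q),q[:,0].min().round(1),q[:,0].max().round(1),q[:,1].min().round(1))
a=cv2.imread('pics/s6.png')[155:225,215:285];cv2.imwrite('pics/c6.png',cv2.resize(a,(600,600),interpolation=cv2.INTER_NEAREST))
E
```

```text
clock: 14.58
tool_pos: [543.6, 66.0, 73.3]
eef_rot: [179.9, 0.0, -179.8]
wrist_force: [-4.5, -1.2, 14.3]
finger_gap: 34.8
14.675 [543.60486159  65.94147735  73.35128698] [-3.94113781 -0.13125689 14.7862183 ] 35.01669160629437
40 27 521.8 573.4 36.0
44 32 518.7 573.4 33.7
48 31 518.8 573.3 35.9
52 52 521.3 573.3 37.6
56 48 521.1 573.3 41.9
60 22 524.1 565.5 44.6
64 14 529.6 562.9 42.2
68 12 529.6 562.9 36.7
72 19 529.8 562.9 32.9
76 18 532.6 562.9 32.4
80 21 529.8 562.9 30.4
84 17 532.7 562.9 31.7
88 19 530.0 562.9 31.2
92 39 529.7 563.0 31.1
96 9 532.9 553.5 31.5
100 12 538.6 553.5 30.1
104 12 538.7 553.5 31.1
108 7 538.8 553.6 31.4
```

View pics/c6.png

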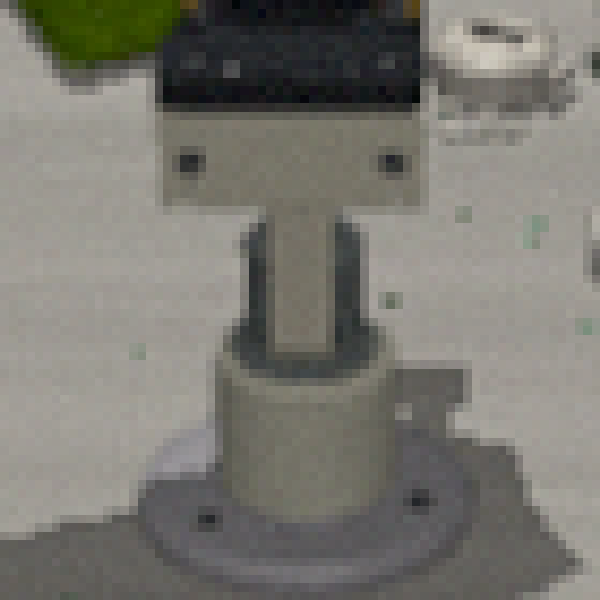

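The cap sits just above the roll. It was stopped hard at the home height (TCP 73.35, against 73.6 expected) with a steady push of about 14.5 N. I'm handing it in while still pressing.

```bash
python3 -c "
from plant import status,job_done
print(job_done()); s=status.sense();print(s['clock'],s['wrist_force'],s['tool_pos'])"
```

```text
the job is handed in; nothing more can be done
None
the job is handed in; nothing more can be done
```

The small white roll is on the grey stand's spindle, and the snap cap is pressed fully down above it. I handed the job in at about 14.7 s, still pressing; no verdict is reported.

- **Roll:** after I released it, the top camera put its top at about 55 mm, where 56 mm is expected when it sits flat. It was within about 1 mm of the spindle's axis.
- **Cap:** it met a hard stop with the tool at 73.35 mm, against 73.6 mm worked out for home. The side camera put the cap's top at about 95.5 mm, as it should be.
- **Click:** my force readings fell between steps, so I did not see the 5–8 N peak itself. The stop height and the picture both show the cap past the catches.
- **Pressing:** the last reading was 14.8 N upward at the wrist with the gripper closed on the cap, plus about 4 N sideways. The reading I tried to take after handing in was refused.
- **Bystanders:** I kept the arm clear of the big roll, tub and tally counter. They looked unmoved in the later pictures, but I did not measure them again at the end.
- **Disagreements:** the two cameras differed by about 3 mm, so I checked both against the gripper's known position. My first move command was refused because keys were missing, and it cost no arm motion.

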